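# Wind a craft cup up to the gauge pointer with a loose crank

### The job

Take the crank handle out of the grey tray, set its square socket gently and fully down on the square shaft of the blue screw lift, and wind it clockwise (seen from above) to raise the platform until the rim of the white cup is level with the red pointer, within 3 mm. Never force the crank against the lift, keep the cup standing on its platform, do not shift the pointer or the other things on the table, and leave the crank seated on the shaft, let go.

Things in the scene. Friction and masses are not known exactly. Their poses are not given: they have to be found in the camera images.
- crank: loose balanced crank handle, 0.38 kg, standing upright on its hub in the grey tray (floor 4 mm thick, walls 14 mm high). Origin: centre of the hub's foot; z up; x along the arm to the grip. Hub 34 mm square, 46 mm tall; socket in its foot 24.2 mm square, 28 mm deep; all sides along x and y. It can be pinched from above across y, with the fingers astride the arm.
- crank_hub (a point): centre of the top of the crank's hub, 46 mm above its foot. Axes of crank. The arm, 16 mm wide, runs 28 to 38 mm above the foot from the hub to x = +82 mm; at x = -38 mm it carries a round counterweight, 30 mm diameter, 31 to 45 mm above the foot.
- crank_grip (a point): middle of the crank's orange grip, an upright round sleeve of 22 mm diameter, 40 to 88 mm above the foot (this point 64 mm), centred at x = +70 mm of crank. It spins freely on its pin, so it can be held at a fixed yaw while cranking.
- shaft_seat (a point): point on the axis of the lift's upright crank shaft, on top of its black rubber spring washer (46 mm diameter, gives up to 3.5 mm under 5 to 19 N) where the hub's foot rests when fully seated; 60 mm above the table. Axes of lift, not turning with the shaft. Clockwise seen from above raises the platform 12 mm per turn; about 0.2 N m turns the shaft, and it stays where it is left.
- shaft_top (a point): top of the brass shaft, 85 mm above the table: a 22 mm square for 19 mm, then a cone from 22 to 12 mm diameter over 6 mm. It is sprung: gives down 6 mm under 3 to 12 N, then is rigid. The square's angle is not reported and varies: see it, or rest the socket lightly on it and turn, at most an eighth of a turn either way, till it slips over. Over 50 N between crank and lift is a fault.
- lift: blue screw lift stand bolted to the table, base 130 x 400 x 12 mm. Origin on the table under the crank shaft's axis; y points to the platform (round, 110 mm diameter, axis 200 mm from the shaft) and on to the gauge post (axis 315 mm from the shaft, 207 mm tall). Gearbox under the shaft 64 mm square, up to 56 mm high.
- cup: white footed sundae cup with a terracotta band, loose, standing on the lift's platform; 88 mm tall, foot 60 mm, rim 68 mm diameter. Origin: centre of its foot; z up.
- cup_rim (a point): centre of the cup's mouth, at rim height, 88 mm above the cup's foot.
- pointer_tip (a point): tip of the red pointer (3 mm thick, level, beside the cup's rim), at mid thickness; it is clamped on the gauge post and must not be shifted. 18 to 30 mm above the rim at the start. Axes those of lift.
- glue: small amber glue bottle, 34 mm across, 75 mm tall; a bystander, to be left alone (a nudge under 30 mm is forgiven). Origin: centre of its underside.
- waffle: brown square model waffle, 70 mm, 14 mm thick; a bystander, to be left alone (a nudge under 30 mm is forgiven). Origin: centre of its underside.
- glue_gun: orange and black glue gun upright on its black foot, about 130 mm long, 110 mm tall; a bystander, to be left alone (a nudge under 30 mm is forgiven). Origin: centre of its underside.
- pot: small terracotta pot, 70 mm across, 70 mm tall; a bystander, to be left alone (a nudge under 30 mm is forgiven). Origin: centre of its underside.
- paint: white paint jar with yellow lid, 48 mm across, 55 mm tall; a bystander, to be left alone (a nudge under 30 mm is forgiven). Origin: centre of its underside.
- brush: paint brush lying flat; a bystander, to be left alone (a nudge under 30 mm is forgiven).
- plate: white plate, 100 mm across; a bystander, to be left alone (a nudge under 30 mm is forgiven). Origin: centre of its underside.

How it is judged:
On the way, in this order (a step that is already met when the one before it is completed fails the run):
1. the crank is fully down on the shaft, with the cup's rim still well below the pointer (z of crank in the frame of shaft_seat below 0.004 m and horizontal distance between crank and shaft_seat below 0.004 m and angle between crank's own z axis and vertical below 0.15 rad and z of cup_rim in the frame of pointer_tip below -0.01 m), for 0.2 s.
2. the cup's rim is level with the pointer, the crank still on the shaft (z of crank in the frame of shaft_seat below 0.004 m and horizontal distance between crank and shaft_seat below 0.004 m and angle between crank's own z axis and vertical below 0.15 rad and z of cup_rim in the frame of pointer_tip between -0.003 and 0.003 m), for 0.1 s.
At the end, for the whole second after the job is handed in: The cup's rim is level with the red pointer within 3 mm; the cup stands upright and still; the crank, let go and still, is seated on the shaft: foot within 4 mm of the washer and of the axis (all of step 2 and angle between cup's own z axis and vertical below 0.1 rad and linear speed of each of cup, crank below 0.02 m/s); the robot touches nothing.
It fails at once if the crank is forced against the lift with more than 50 N (contact force between crank and lift above 50 N).
It fails at once if the cup is tipped or shoved off the platform's middle (angle between cup's own z axis and vertical above 0.3 rad or y of cup in the frame of lift below 0.17 m or y of cup in the frame of lift above 0.23 m).
It fails at once if the pointer is shifted more than 3 mm (distance of pointer_tip from where it was at the start of the episode above 0.003 m).
It fails at once if a bystander is shifted more than 30 mm (distance of any of glue, waffle, glue_gun, pot, paint, brush, plate from where it was at the start of the episode above 0.03 m).
It also fails if it takes over 72 s, if anything falls off the work surface, if the arm or the gripper's body presses on something with over 40 N, if the wrist force passes 120 N, or if a joint passes its speed limit or range.

### The arm

A 6-joint arm with a two-finger parallel gripper is mounted at the origin on the work surface. World frame = base frame: x ahead of the robot, y to its left, z up, the work surface at z = 0. Lengths are in m, angles in rad, forces in N, time in s.
With the tool pointing down it reaches from about 0.35 to 0.85 m from the base axis. Payload 8.1 kg.
Tool frame: the origin (TCP) lies between the finger pads; the fingertips stand 19 mm ahead of it and the grasp point (between the pads) is the TCP; z points along the fingers, y is the line along which they close (so a half turn about z gives the same grasp; the last joint's range is limited). The gripper opens to 85 mm and grips with 20 to 120 N. Pads are 22 mm wide; open, the fingers measure 114 mm over their backs; the gripper's body (76 mm by 85 mm) begins 54 mm behind the grasp point. The pads swing forward as they close: fully open they stand 13 mm farther back than shut.
Start: joints at [1.151, 0.13, 1.488, -0, 1.523, -0.085], TCP at [0.197, 0.567, 0.25] pointing down, gripper open.
Joint ranges: [-2.96, 2.96], [-0.89, 2.26], [0.02, 2.5], [-1.34, 4.48], [0, 2.73], [-2.66, 2.66]. Speed limits (rad/s): [2.39, 2.39, 2.79, 3.14, 3.14, 3.14].

### API

Orientations are given as a unit quaternion [w, x, y, z].
In Python, from bench import r gives the robot as it stands.
- The arm moves only by the tool drive_tool, never from a script. Its argument "increments" is one flat list of numbers, 4 for each row, row after row: the shift along the tool's x, y, z in cm, then the turn about the tool's z in rad. In form: [dx, dy, dz, turn, dx, dy, dz, turn, ...]. A call has exactly 10 rows; each row is the pose to reach, as a shift and turn from the pose commanded when the call began, along the tool's axes at that moment; what a row does not reach only later rows make up. A row lasts 1/10 s, in which the tool goes at most 50 mm and 8.59 degrees, less where a joint would pass 70% of its speed; a pose out of reach is approached as far as the arm can. A call with a gripper value outside its range is refused whole. "jaw" is the finger opening in cm, from 0 to 8.54, set as the call begins (left out, the last holds). The fingers move at their own pace and stop on an object; the grip force is fixed at half the most. Time passes only in rows, so rows that repeat a pose let the fingers close, or fill a call up. It gives the time, the measured TCP pose, the force and the opening at its end, in the units of the state.
- r.read_state(): the state, without advancing time (a new reading comes with each control period).
- r.grab_frame(name): name is "scene" or "side" or "wrist"; returns a dict with "color" (420x560x3 uint8, red, green, blue), "K" (3x3 intrinsics, pixels), "R" (3x3) and "t" (3): a world point X has camera coordinates R X + t; the wrist camera has in their place "T_tool_cam" (4x4, takes a point from camera to tool coordinates, whose origin is the TCP and whose axes are the flange's). Camera axes: x right, y down, z forward; pixel columns grow to the right and rows downward; lengths in m; the calibration is good to about 2 mm. A picture is of the moment at which its call begins: read the wrist's pose just before it. There is no depth.
- r.close_job(): hands the job in, once; it reports no verdict.
The state is a dict: "clock": time; "joint_positions": joint angles; "qvel": joint speeds; "tau": joint torques, N m; "tcp_pos": TCP position; "tool_rot": TCP orientation; "force": force on the tool from outside, world axes, zero at the start; "ft_torque": the same for the moment, N m; "finger_gap": opening from 0.0 (shut) to 1.0 (fully open).
Only numpy, scipy, OpenCV 4.12 (cv2) and the standard library are available. Lean on these libraries where they do the work, as an engineer would, in place of code of your own. Each camera call takes 0.05 s, during which the arm holds its last target. There are 200 camera calls.

## Working session

There is one attempt and no reset: what is moved stays moved. The work goes in short steps, Python scripts to look and compute and a tool call to move; the robot and the scene stay as the last step left them, time stands still between calls to the robot, and variables do not carry over. Pictures are saved under pics/ and viewed, on a budget of 10 in all, crops included, one or two more only if the job needs it, and the job is handed in when it is done.

Besides the shell and the picture viewer there is one more tool, called after "Request:" by a JSON object that holds its "method" and its "body", one argument or row to a line. drive_tool: Moves the arm, as the interface text tells. Its arguments: {"type":"object","properties":{"increments":{"type":"array"},"jaw":{"type":"number"}},"required":["increments"]}

```bash
mkdir -p pics; ls
cat > h.py <<'E'
import numpy as np, cv2
from scipy.spatial.transform import Rotation as Ro
from bench import r
def cam(name):
    s=r.read_state(); f=r.grab_frame(name)
    if name=="wrist":
        q=s["tool_rot"]; Rt=Ro.from_quat([q[1],q[2],q[3],q[0]]).as_matrix()
        T=np.eye(4);T[:3,:3]=Rt;T[:3,3]=s["tcp_pos"]
        C=np.linalg.inv(T@f["T_tool_cam"]); f["R"]=C[:3,:3]; f["t"]=C[:3,3]
    np.savez("%s.npz"%name,K=f["K"],R=f["R"],t=f["t"],im=f["color"])
    return f
def save(f,fn,crop=None,sc=1):
    im=f["color"][:,:,::-1]
    if crop: im=im[crop[1]:crop[3],crop[0]:crop[2]]
    cv2.imwrite("pics/"+fn,cv2.resize(im,None,fx=sc,fy=sc,interpolation=cv2.INTER_CUBIC))
def onplane(f,uv,z):
    d=f["R"].T@np.linalg.inv(f["K"])@np.array([uv[0],uv[1],1.]); o=-f["R"].T@f["t"]
    return o+d*(z-o[2])/d[2]
def proj(f,X):
    c=f["K"]@(f["R"]@np.array(X,float)+f["t"]); return c[:2]/c[2]
E
python3 - <<'E'
from h import *
a=cam("scene");b=cam("side")
save(a,"scene1.png",sc=1.42);save(b,"side1.png",sc=1.42)
for f in (a,b): print(f["K"],f["R"],-f["R"].T@f["t"])
print(r.read_state())
E
```

```text
pics
[[427.3543491    0.         275.98246075]
 [  0.         427.3543491  209.35039666]
 [  0.           0.           1.        ]] [[-0.4195279   0.90772148  0.00616854]
 [ 0.74896773  0.34997907 -0.56263841]
 [-0.51287783 -0.23142248 -0.82668009]] [1.2638531  0.2129139  1.18616202]
[[405.1490157    0.         278.19594563]
 [  0.         405.1490157  206.25623564]
 [  0.           0.           1.        ]] [[-0.80555278 -0.5924928   0.00608299]
 [-0.40793215  0.54712002 -0.73092479]
 [ 0.42973955 -0.59127994 -0.68243091]] [0.21283707 0.46952059 0.77614865]
{'clock': 0.1, 'joint_positions': array([ 1.15060727e+00,  1.31100706e-01,  1.48919126e+00,  2.77349697e-06,
        1.52302956e+00, -8.54043987e-02]), 'qvel': array([ 0.0017592 , -0.00180574, -0.00379021,  0.0018895 , -0.00012529,
       -0.00011086]), 'tau': array([ 1.23377653e-03, -5.70947170e+01, -5.01941907e+01, -2.21748282e-04,
        8.01481772e-03,  3.54022006e-06]), 'tcp_pos': array([0.19692257, 0.56625366, 0.24932886]), 'tool_rot': array([-2.17547532e-04,  1.66611699e-01,  9.86022208e-01, -8.36614803e-04]), 'force': array([-0.51004461,  0.12878756, -0.03866559]), 'ft_torque': array([-0.02236618, -0.04229518,  0.01609743]), 'finger_gap': 1.0005207432362342}
```

View pics/scene1.png

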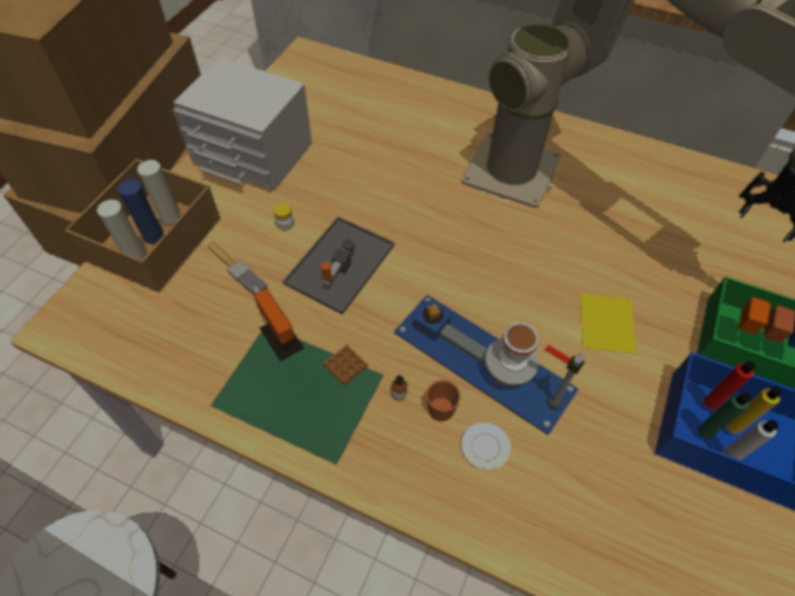

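View pics/side1.png

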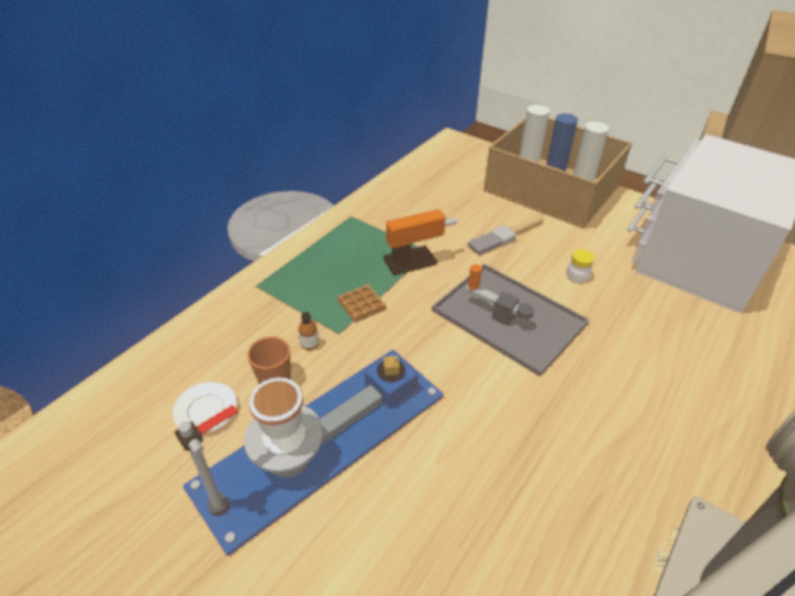

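The scene picture shows the crank in the tray (grip at 327,270, hub at about 342,258), the shaft at (433,312), the cup at (520,335) and the pointer at (556,354). In the side picture the grip is at (476,278), the hub at (507,300), the shaft at (391,365), the cup rim at (277,400) and the pointer tip at (237,408).

```bash
cat >> h.py <<'E'
def load(n):
    d=np.load("%s.npz"%n); return dict(K=d["K"],R=d["R"],t=d["t"],color=d["im"])
def tri(fs,uvs):
    P=[f["K"]@np.c_[f["R"],f["t"]] for f in fs]
    X=cv2.triangulatePoints(P[0],P[1],np.array(uvs[0],float),np.array(uvs[1],float))[:,0]; return X[:3]/X[3]
E
python3 - <<'E'
from h import *
np.set_printoptions(precision=4,suppress=True)
a=load("scene");b=load("side");k=1.42
for n,z,p,q in [("shafttop",.085,(433,310),(391,361)),("hub",.05,(342,255),(507,300)),("grip",.068,(327,270),(476,278)),("cuprim",0,(520,333),(277,398)),("ptip",0,(547,347),(237,408)),("post base",0.012,(555,404),(217,507)),
  ("gluegun top",0.11,(270,300),(415,228)),("paint",.055,(284,210),(582,258)),("cw",.049,(349,246),(525,311))]:
    p=np.array(p)/k;q=np.array(q)/k
    print(n,tri([a,b],[p,q]),onplane(a,p,z),onplane(b,q,z))
E
```

```text
shafttop [ 0.566  -0.0043  0.0752] [ 0.5733 -0.0007  0.085 ] [0.5607 0.0001 0.085 ]
hub [ 0.4959 -0.2662  0.0478] [ 0.4989 -0.2635  0.05  ] [ 0.4947 -0.2667  0.05  ]
grip [ 0.5631 -0.268   0.0662] [ 0.5644 -0.267   0.068 ] [ 0.5622 -0.2666  0.068 ]
cuprim [0.6017 0.1914 0.1651] [0.4938 0.1864 0.    ] [0.7072 0.1184 0.    ]
ptip [0.6198 0.2444 0.1835] [0.5031 0.2528 0.    ] [0.7451 0.1713 0.    ]
post base [0.6352 0.3066 0.0104] [0.6362 0.3071 0.012 ] [0.6341 0.3063 0.012 ]
gluegun top [ 0.7179 -0.3112  0.1007] [ 0.7128 -0.3212  0.11  ] [ 0.7102 -0.2785  0.11  ]
paint [ 0.4328 -0.4617  0.0502] [ 0.4369 -0.4583  0.055 ] [ 0.4313 -0.4567  0.055 ]
cw [ 0.4588 -0.2671  0.0403] [ 0.4667 -0.2614  0.049 ] [ 0.4555 -0.2616  0.049 ]
```

```bash
cat >> h.py <<'E'
def st():
    s=r.read_state(); q=s["tool_rot"]; Rt=Ro.from_quat([q[1],q[2],q[3],q[0]]).as_matrix()
    return s,np.array(s["tcp_pos"]),Rt
def togo(X,yaw=None):
    "tool-axis shift (cm) and turn (rad) to TCP position X, tool-x yaw (deg)"
    s,p,Rt=st(); y0=np.arctan2(Rt[1,0],Rt[0,0])
    d=Rt.T@(np.array(X)-p)*100
    t=0 if yaw is None else -((np.radians(yaw)-y0+np.pi)%(2*np.pi)-np.pi)
    print("pos",p.round(4),"yaw",np.degrees(y0).round(2),"tilt",Rt[:,2].round(3),"-> go",d.round(2),round(t,3))
E
python3 - <<'E'
from h import *
togo([0.48,-0.005,0.32],180)
print(r.grab_frame("wrist")["T_tool_cam"].round(4), r.grab_frame("wrist")["K"])
E
```

```text
pos [0.1969 0.5663 0.2493] yaw 160.82 tilt [-0.001 -0.002 -1.   ] -> go [-45.5  -44.66  -7.  ] -0.335
[[ 1.400e-03 -9.602e-01 -2.791e-01  7.110e-02]
 [ 1.000e+00  1.500e-03 -1.000e-04  1.000e-04]
 [ 5.000e-04 -2.791e-01  9.603e-01 -1.240e-01]
 [ 0.000e+00  0.000e+00  0.000e+00  1.000e+00]] [[321.70636374   0.         279.35255356]
 [  0.         321.70636374 210.26886524]
 [  0.           0.           1.        ]]
```

Request:
{"method": "drive_tool", "body": {
  "increments": [-2,-1.5,0,-0.03,-5.5,-4.2,0,-0.06,-9,-7,0,-0.1,-12.5,-9.7,0,-0.13,-16,-12.5,0,-0.17,-19.5,-15.2,0,-0.2,-23,-18,0,-0.23,-26.5,-20.6,0,-0.27,-30,-23.3,0,-0.3,-33,-25.7,0,-0.335],
  "jaw": 8.5
}}

```text
clock: 1.2
tcp_pos: [0.4252, 0.2136, 0.2503]
tool_rot: [0.0, -0.0, 1.0, -0.0]
force: [0.1, 1.3, 0.6]
finger_gap: 0.999
```

Run:
```python
from h import *
togo([0.56,-0.003,0.23],180)
```

```text
pos [0.4252 0.2136 0.2503] yaw -179.94 tilt [ 0. -0. -1.] -> go [-13.46 -21.67   2.04] 0.001
```

Request:
{"method": "drive_tool", "body": {
  "increments": [-2,-3,0.2,0,-4,-6.5,0.5,0,-6,-10,1,0,-8,-13.5,1.5,0,-10,-17,2,0,-12,-19.5,2,0,-13.4,-21.6,2,0,-13.4,-21.6,2,0,-13.4,-21.6,2,0,-13.4,-21.6,2,0]
}}

```text
clock: 2.2
tcp_pos: [0.5579, 0.0003, 0.2301]
tool_rot: [-0.0, -0.0, 1.0, 0.0]
force: [-0.5, 0.4, 0.3]
finger_gap: 0.998
```

Run:
```python
from h import *
f=cam("wrist"); save(f,"w1.png",sc=1.42)
print(proj(f,[.566,-.003,.085])*1.42)
```

```text
[391.06597355 300.24602116]
```

View pics/w1.png

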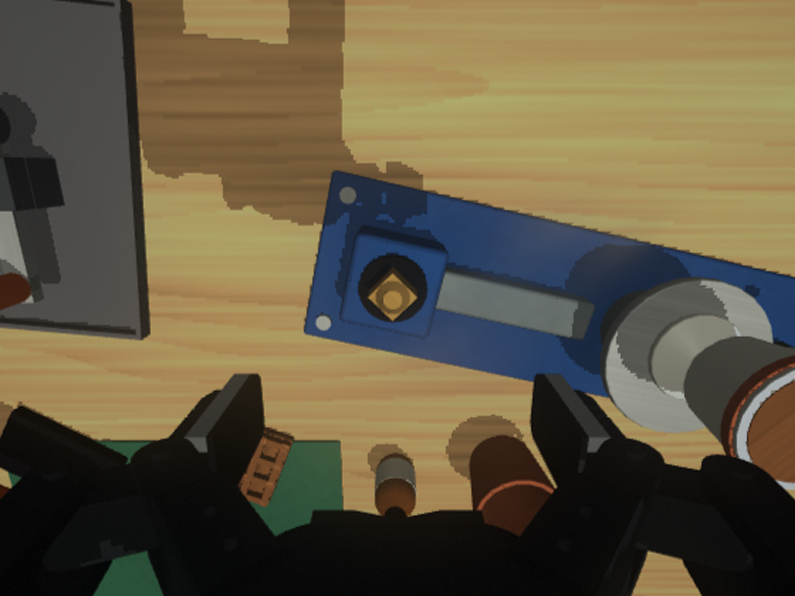

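The wrist picture shows the shaft square turned about 45° to the picture axes, its tip at (392,297), and the washer as a black ring around it. I'll zoom in on it.

Run:
```python
from h import *
f=load("wrist"); save(f,"w1c.png",crop=(230,155,320,245),sc=6)
```

```text
(no output)
```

View pics/w1c.png

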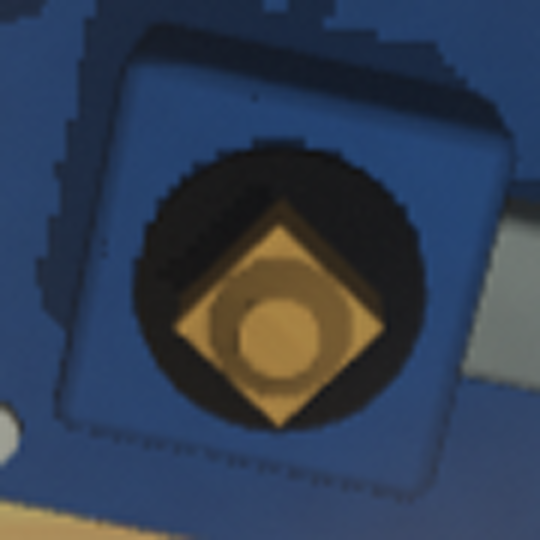

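The corners of the square's top face, in the crop, are (280,222), (385,325), (279,428) and (175,327). The cone tip is at (278,337) and the washer is centred at (280,290).

Run:
```python
from h import *
f=load("wrist"); o=np.array([230,155])-.4
W=lambda p,z:onplane(f,np.array(p)/6+o,z)
C=[W(p,.079) for p in [(280,222),(385,325),(279,428),(175,327)]]
print(np.mean(C,0).round(4),"tip",W((278,337),.085).round(4),"washer",W((280,290),.06).round(4))
for i in range(4):
    d=C[(i+1)%4]-C[i]; print(np.hypot(*d[:2]).round(4),(np.degrees(np.arctan2(d[1],d[0]))%90).round(1))
o=np.array([0,0]);
E0=[onplane(f,np.array(p)/1.42,.012) for p in [(335,172),(305,332)]]; d=E0[0]-E0[1]; print(E0,np.degrees(np.arctan2(d[1],d[0])))
togo([0.49,-0.265,0.25],180)
```

```text
[ 0.5655 -0.0023  0.079 ] tip [ 0.5654 -0.0025  0.085 ] washer [ 0.565  -0.0025  0.06  ]
0.022 44.9
0.0225 45.8
0.0221 44.3
0.0223 45.7
[array([ 0.49105885, -0.04425372,  0.012     ]), array([ 0.61396679, -0.07251755,  0.012     ])] 167.04944418609372
pos [5.580e-01 4.000e-04 2.302e-01] yaw -179.93 tilt [-0.  0. -1.] -> go [  6.83 -26.54  -1.98] 0.001
```

Request:
{"method": "drive_tool", "body": {
  "increments": [0.5,-2,0,0,1.5,-6,0,0,2.6,-10,0,0,3.6,-14,0,0,4.6,-18,0,0,5.8,-22.5,0,0,6.6,-25.5,0,0,6.8,-26.5,0,0,6.8,-26.5,0,0,6.8,-26.5,0,0]
}}

```text
clock: 3.25
tcp_pos: [0.4908, -0.2641, 0.2303]
tool_rot: [0.0, -0.001, 1.0, 0.0]
force: [0.2, 0.8, 0.1]
finger_gap: 0.995
```

Run:
```python
from h import *
f=cam("wrist"); save(f,"w2.png",crop=(170,90,370,290),sc=3)
print((proj(f,[.495,-.265,.05])-[170,90])*3); togo([0.495,-.265,.037],180)
```

```text
[324.54354305 321.79015742]
pos [ 0.491  -0.2638  0.2303] yaw -179.9 tilt [ 0.     0.001 -1.   ] -> go [-0.4  -0.13 19.33] 0.002
```

View pics/w2.png

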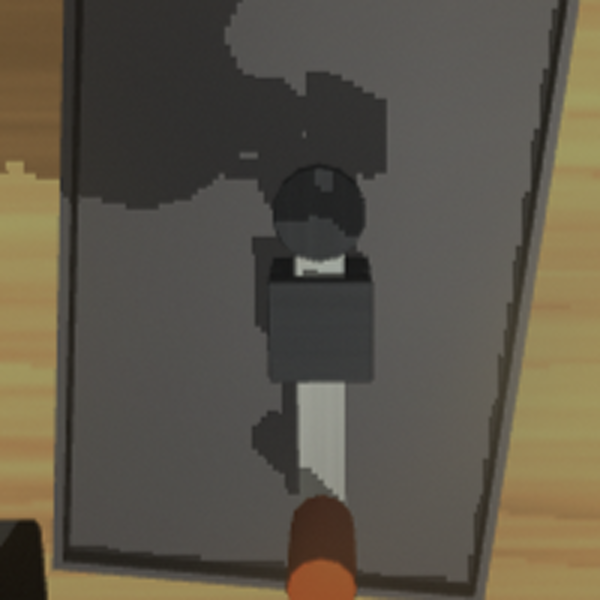

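The crop shows the hub's top with corners at about (269,283), (372,281), (374,381) and (270,382), the counterweight at (319,212) and the arm running downward to the grip at (322,580).

Run:
```python
from h import *
f=load("wrist")
W=lambda p,z:onplane(f,np.array(p)/3+np.array([170,90])-.3,z)
C=[W(p,.05) for p in [(269,283),(372,281),(374,381),(270,382)]]
c=np.mean(C,0); w=W((319,214),.049); g=W((322,582),.092)
print(c,w,g)
for i in range(4):
    d=C[(i+1)%4]-C[i]; print(np.hypot(*d[:2]).round(4),((np.degrees(np.arctan2(d[1],d[0]))+45)%90-45).round(1))
d=g-w; print(np.degrees(np.arctan2(d[1],d[0])),np.hypot(*d[:2])); togo([c[0],c[1],.036],180)
```

```text
[ 0.49828592 -0.26636036  0.05      ] [ 0.45996927 -0.2670847   0.049     ] [ 0.56551963 -0.26579877  0.092     ]
0.033 1.3
0.0336 2.0
0.0344 0.7
0.0333 -0.3
0.698006816956659 0.10555819083878107
pos [ 0.491  -0.2638  0.2303] yaw -179.9 tilt [ 0.     0.001 -1.   ] -> go [-0.73 -0.26 19.43] 0.002
```

Request:
{"method": "drive_tool", "body": {
  "increments": [-0.4,-0.15,2,-0.01,-0.7,-0.25,5,-0.012,-0.7,-0.25,9,-0.012,-0.7,-0.25,12.5,-0.012,-0.7,-0.25,15,-0.012,-0.7,-0.25,17,-0.012,-0.7,-0.25,18.4,-0.012,-0.7,-0.25,19.1,-0.012,-0.7,-0.25,19.4,-0.012,-0.7,-0.25,19.4,-0.012]
}}

```text
clock: 4.3
tcp_pos: [0.498, -0.2679, 0.0369]
tool_rot: [0.0, -0.006, 1.0, -0.0]
force: [-0.1, -0.9, -0.6]
finger_gap: 0.996
```

Request:
{"method": "drive_tool", "body": {
  "increments": [0,0,0,0,0,0,0,0,0,0,0,0,0,0,0,0,0,0,0,0,0,0,0,0,0,0,0,0,0,0,0,0,0,0,0,0,0,0,0,0],
  "jaw": 2.5
}}

```text
clock: 5.3
tcp_pos: [0.4979, -0.2683, 0.037]
tool_rot: [0.0, -0.006, 1.0, -0.0]
force: [-0.2, 0.7, 6.3]
finger_gap: 0.385
```

Run:
```python
from h import *
print(r.read_state()["force"],r.read_state()["finger_gap"]*.0854); togo([0.498,-.266,.23],180.8)
```

```text
[-0.22843019  0.72802321  6.3119841 ] 0.03291930951638483
pos [ 0.4979 -0.2683  0.037 ] yaw -179.3 tilt [ 0.001 -0.001 -1.   ] -> go [ -0.03   0.22 -19.3 ] -0.002
```

Request:
{"method": "drive_tool", "body": {
  "increments": [0,0,-1,0,0,0,-3,0,0,0,-6,0,0,0.2,-9,0,-0.2,1,-11.5,0.03,-0.6,3,-13,0.1,-1.2,6,-13,0.2,-2,9,-13,0.3,-2.8,12,-13,0.4,-3.5,15,-13,0.5]
}}

```text
clock: 6.3
tcp_pos: [0.5302, -0.1162, 0.166]
tool_rot: [-0.001, 0.244, 0.97, 0.0]
force: [1.1, 0.1, -3.7]
finger_gap: 0.387
```

Run:
```python
from h import *
print(r.read_state()["force"],r.read_state()["finger_gap"]*.0854); togo([0.5654,-.0025,.16],135.2)
```

```text
[ 1.09192622  0.05136651 -3.6993308 ] 0.03303770064418221
pos [ 0.5302 -0.1162  0.166 ] yaw 151.8 tilt [-0.001  0.    -1.   ] -> go [ 2.27 11.69  0.6 ] 0.29
```

Request:
{"method": "drive_tool", "body": {
  "increments": [0.5,2.5,0,0.08,1,5,0,0.15,1.5,7.5,0,0.22,1.9,9.5,0,0.26,2.2,11,0,0.29,2.3,11.7,0,0.29,2.3,11.7,0,0.29,2.3,11.7,0,0.29,2.3,11.7,0,0.29,2.3,11.7,0,0.29]
}}

```text
clock: 7.3
tcp_pos: [0.565, -0.0042, 0.1663]
tool_rot: [-0.0, 0.38, 0.925, -0.0]
force: [0.2, -0.8, -4.3]
finger_gap: 0.389
```

Run:
```python
from h import *
print(r.read_state()["force"]); togo([0.5654,-.0025,.125],135.2)
a=cam("wrist");b=cam("side")
ia=cv2.resize(a["color"],(800,600))[100:600,100:800]; u,v=map(int,proj(b,[.57,-.003,.11]))
ib=cv2.resize(b["color"][v-75:v+75,u-75:u+75],(600,600),interpolation=2)
save(a,"w3.png",crop=(130,100,430,320),sc=2.6)
cv2.imwrite("pics/s3.png",ib[:,:,::-1]); print(u-75,v-75)
```

```text
[ 0.2473281  -0.78843785 -4.34150934]
pos [ 0.565  -0.0042  0.1663] yaw 135.39 tilt [-0. -0. -1.] -> go [0.09 0.15 4.13] 0.003
197 169
```

View pics/w3.png

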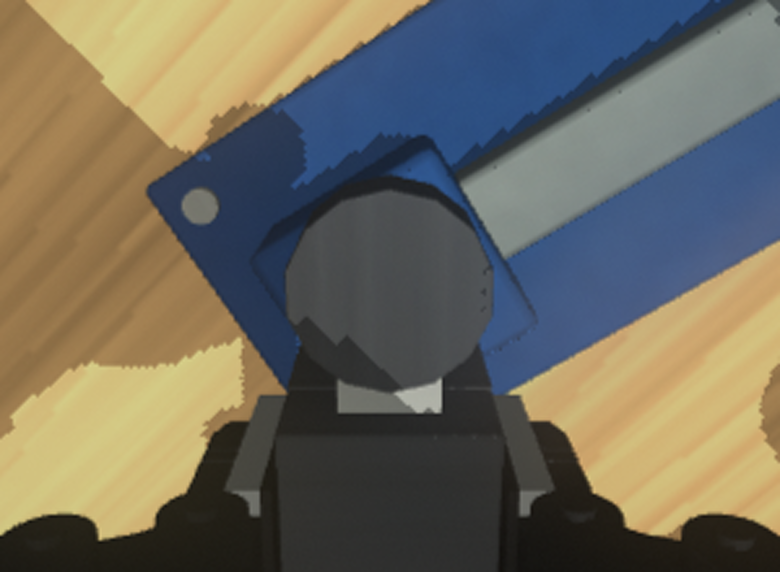

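View pics/s3.png

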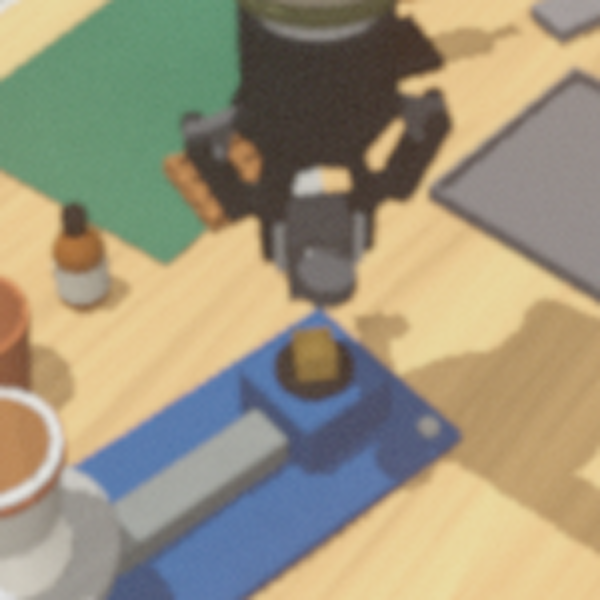

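The wrist crop shows the counterweight's top centred at about (390,290) and the hub's rear top edge from (276,433) to (503,436). The side crop shows the crank held level just above the shaft.

Run:
```python
from h import *
f=load("wrist"); s,p,Rt=st()
z=p[2]-.033
for n,px,h in [("cw",(390,290),.045),("e1",(276,434),.046),("e2",(503,436),.046),("cwL",(286,290),.045),("cwR",(493,290),.045)]:
    print(n,(Rt.T@(onplane(f,np.array(px)/2.6+np.array([130,100])-.3,z+h)-p)*1000).round(1))
```

```text
cw [ 38.1  -0.1 -12. ]
e1 [ 16.5 -16.7 -13. ]
e2 [ 16.2  16.4 -13. ]
cwL [ 38.1 -14.6 -12. ]
cwR [ 38.1  14.2 -12. ]
```

Request:
{"method": "drive_tool", "body": {
  "increments": [0.09,0.15,0.5,0.003,0.09,0.15,1.3,0.003,0.09,0.15,2.2,0.003,0.09,0.15,3.1,0.003,0.09,0.15,3.8,0.003,0.09,0.15,4.3,0.003,0.09,0.15,4.5,0.003,0.09,0.15,4.5,0.003,0.09,0.15,4.5,0.003,0.09,0.15,4.5,0.003]
}}

```text
clock: 8.4
tcp_pos: [0.5659, -0.0017, 0.1219]
tool_rot: [0.0, 0.381, 0.925, 0.0]
force: [0.8, 0.1, -3.7]
finger_gap: 0.387
```

Run:
```python
from h import *
print(r.read_state()["force"]); togo([0.5654,-.0025,.093],135.2)
```

```text
[ 0.84528937  0.08363031 -3.70597076]
pos [ 0.5659 -0.0017  0.1219] yaw 135.27 tilt [ 0.001 -0.    -1.   ] -> go [-0.01 -0.1   2.89] 0.001
```

Request:
{"method": "drive_tool", "body": {
  "increments": [-0.01,-0.05,0.2,0,-0.01,-0.07,0.4,0,-0.01,-0.07,0.6,0,-0.01,-0.07,0.8,0,-0.01,-0.07,0.9,0,-0.01,-0.07,1.0,0,-0.01,-0.07,1.1,0,-0.01,-0.07,1.2,0,-0.01,-0.07,1.3,0,-0.01,-0.07,1.4,0]
}}

```text
clock: 9.4
tcp_pos: [0.5652, -0.0022, 0.1073]
tool_rot: [0.0, 0.381, 0.925, 0.0]
force: [-0.7, 0.5, -3.9]
finger_gap: 0.386
```

Run:
```python
from h import *
print(r.read_state()["force"],r.read_state()["ft_torque"]); togo([0.5654,-.0025,.093],135.2)
```

```text
[-0.66100022  0.45919726 -3.91478134] [ 0.02199735 -0.01365638 -0.00783165]
pos [ 0.5652 -0.0022  0.1073] yaw 135.27 tilt [ 0. -0. -1.] -> go [-0.03 -0.    1.43] 0.001
```

No extra force, so the socket is over the square. Lowering the rest of the way.

Request:
{"method": "drive_tool", "body": {
  "increments": [0,0,0.2,0,0,0,0.4,0,0,0,0.6,0,0,0,0.8,0,0,0,1.0,0,0,0,1.15,0,0,0,1.3,0,0,0,1.4,0,0,0,1.45,0,0,0,1.45,0]
}}

```text
clock: 10.4
tcp_pos: [0.5652, -0.0023, 0.0931]
tool_rot: [0.0, 0.381, 0.925, -0.0]
force: [-1.4, -0.1, -0.5]
finger_gap: 0.389
```

Run:
```python
from h import *
print(r.read_state()["force"],r.read_state()["ft_torque"]); togo([0.5654,-.0025,.093],135.2)
```

```text
[-1.43913854 -0.08695885 -0.45055397] [-0.09305582  0.28768629  0.00885448]
pos [ 0.5652 -0.0023  0.0931] yaw 135.27 tilt [ 0. -0. -1.] -> go [-0.03 -0.    0.01] 0.001
```

Request:
{"method": "drive_tool", "body": {
  "increments": [0,0,0.05,0,0,0,0.1,0,0,0,0.1,0,0,0,0.1,0,0,0,0.1,0,0,0,0.1,0,0,0,0.1,0,0,0,0.1,0,0,0,0.1,0,0,0,0.1,0]
}}

```text
clock: 11.4
tcp_pos: [0.5653, -0.0023, 0.092]
tool_rot: [0.0, 0.381, 0.925, 0.0]
force: [-3.7, -0.4, 4.9]
finger_gap: 0.39
```

Request:
{"method": "drive_tool", "body": {
  "increments": [0,0,0,0,0,0,0,0,0,0,0,0,0,0,0,0,0,0,0,0,0,0,0,0,0,0,-1,0,0,0,-3,0,0,0,-6,0,0,0,-9,0],
  "jaw": 6.5
}}

```text
clock: 12.4
tcp_pos: [0.5648, -0.0022, 0.1831]
tool_rot: [-0.0, 0.381, 0.925, -0.0]
force: [0.2, 1.1, 0.3]
finger_gap: 0.762
```

Run:
```python
from h import *
print(r.read_state()["force"],r.read_state()["ft_torque"]); togo([0.5654+.0495,-.0025-.0495,.128],135.2)
a=cam("wrist");save(a,"w4.png",crop=(130,60,430,280),sc=2.6)
```

```text
[0.17576556 1.13429862 0.29950639] [ 0.01547569 -0.00066803  0.02719092]
pos [ 0.5648 -0.0022  0.1831] yaw 135.26 tilt [-0.001  0.    -1.   ] -> go [-7.06 -0.01  5.51] 0.001
```

View pics/w4.png

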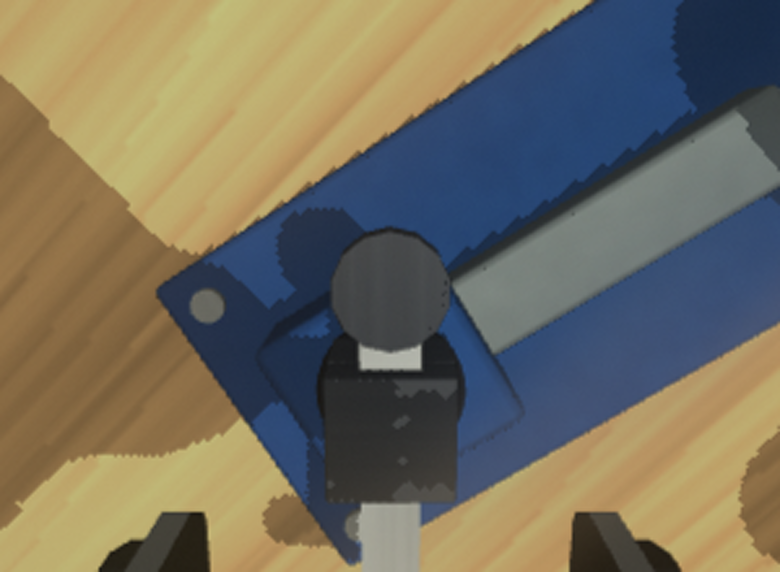

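Request:
{"method": "drive_tool", "body": {
  "increments": [-1.5,0,0,0,-4,0,0,0,-6.2,0,0,0,-7,0,0,0,-7,0,0,0,-7,0,1,0,-7,0,2.5,0,-7,0,4.2,0,-7,0,5.2,0,-7,0,5.5,0]
}}

```text
clock: 13.45
tcp_pos: [0.6131, -0.0509, 0.1238]
tool_rot: [-0.002, 0.38, 0.925, -0.0]
force: [-0.0, -0.6, -0.4]
finger_gap: 0.758
```

Request:
{"method": "drive_tool", "body": {
  "increments": [0,0,0,0,0,0,0,0,0,0,0,0,0,0,0,0,0,0,0,0,0,0,0,0,0,0,0,0,0,0,0,0,0,0,0,0,0,0,0,0],
  "jaw": 1.4
}}

```text
clock: 14.45
tcp_pos: [0.6153, -0.0517, 0.1272]
tool_rot: [0.001, 0.381, 0.925, 0.0]
force: [2.3, -1.7, 3.6]
finger_gap: 0.243
```

Run:
```python
from h import *
s,p,Rt=st(); print(s["force"],s["finger_gap"]*85.4,s["joint_positions"]); togo([0.5654+.0495,-.0025-.0495,.128],135.2)
c=np.array([.5652,-.0023,p[2]]); v=(Rt.T@(c-p))*100; print("axis in tool cm",v)
# clockwise from above = positive about tool z
rad=np.hypot(v[0],v[1]);a0=np.arctan2(-v[1],-v[0]); print(rad,np.degrees(a0))
for k in range(0,11):
    a=a0+np.radians(24)*k; print(k,(v[0]+rad*np.cos(a)).round(2),(v[1]+rad*np.sin(a)).round(2))
```

```text
[ 2.29390925 -1.67254042  3.60814354] 20.779831114543796 [-1.66769016e-01  2.62792929e-01  1.56748980e+00 -1.19139802e-04
  1.31024246e+00 -9.56692540e-01]
pos [ 0.6153 -0.0517  0.1272] yaw 135.26 tilt [ 0.001 -0.    -1.   ] -> go [ 0.   -0.05 -0.08] 0.001
axis in tool cm [ 7.03357649e+00 -1.64322235e-02 -6.61154056e-03]
7.03359568617983 179.8661427310202
0 0.0 -0.0
1 0.6 -2.86
2 2.31 -5.23
3 4.84 -6.7
4 7.75 -7.01
5 10.54 -6.12
6 12.71 -4.16
7 13.91 -1.49
8 13.92 1.43
9 12.73 4.1
10 10.56 6.07
```

```bash
cat > arc.py <<'E'
import sys,numpy as np
a0=float(sys.argv[1]); R=7.02   # commanded angle so far (deg), then list of angles to reach
P=lambda a:R*np.array([-np.cos(np.radians(a)),-np.sin(np.radians(a))])
out=[]
for a in map(float,sys.argv[2:]): d=P(a)-P(a0); out+=[round(d[0],2),round(d[1],2),0,0]
print(out)
E
python3 arc.py 0 4 13 25 39 53 67 81 95 108 120
python3 arc.py 120 134 149 164 179 194 209 224 239 254 269
```

```text
[np.float64(0.02), np.float64(-0.49), 0, 0, np.float64(0.18), np.float64(-1.58), 0, 0, np.float64(0.66), np.float64(-2.97), 0, 0, np.float64(1.56), np.float64(-4.42), 0, 0, np.float64(2.8), np.float64(-5.61), 0, 0, np.float64(4.28), np.float64(-6.46), 0, 0, np.float64(5.92), np.float64(-6.93), 0, 0, np.float64(7.63), np.float64(-6.99), 0, 0, np.float64(9.19), np.float64(-6.68), 0, 0, np.float64(10.53), np.float64(-6.08), 0, 0]
[np.float64(1.37), np.float64(1.03), 0, 0, np.float64(2.51), np.float64(2.46), 0, 0, np.float64(3.24), np.float64(4.14), 0, 0, np.float64(3.51), np.float64(5.96), 0, 0, np.float64(3.3), np.float64(7.78), 0, 0, np.float64(2.63), np.float64(9.48), 0, 0, np.float64(1.54), np.float64(10.96), 0, 0, np.float64(0.11), np.float64(12.1), 0, 0, np.float64(-1.58), np.float64(12.83), 0, 0, np.float64(-3.39), np.float64(13.1), 0, 0]
```

Request:
{"method": "drive_tool", "body": {
  "increments": [0.02,-0.49,0,0,0.18,-1.58,0,0,0.66,-2.97,0,0,1.56,-4.42,0,0,2.8,-5.61,0,0,4.28,-6.46,0,0,5.92,-6.93,0,0,7.63,-6.99,0,0,9.19,-6.68,0,0,10.53,-6.08,0,0]
}}

```text
clock: 15.45
tcp_pos: [0.4972, -0.0207, 0.127]
tool_rot: [0.001, 0.381, 0.925, 0.0]
force: [8.7, -1.3, -2.2]
finger_gap: 0.242
```

```bash
cat >> h.py <<'E'
def orbit():
    s,p,Rt=st(); d=p[:2]-[.5652,-.0023]; v=Rt[:2,:2].T@d
    print("R",np.hypot(*d).round(4),"ang",(np.degrees(np.arctan2(-v[1],-v[0]))%360).round(1),"z",p[2].round(4),"F",s["force"].round(1),"gap",(s["finger_gap"]*85.4).round(1))
E
python3 -c "
from h import *
orbit()"
```

```text
Traceback (most recent call last):
  File "h.py", line 37, in orbit
    print("R",np.hypot(*d).round(4),"ang",(np.degrees(np.arctan2(-v[1],-v[0]))%360).round(1),"z",p[2].round(4),"F",s["force"].round(1),"gap",(s["finger_gap"]*85.4).round(1))
                                                                                                                                             ^^^^^^^^^^^^^^^^^^^^^^^^^^^^
AttributeError: 'float' object has no attribute 'round'
```

Forces are low and it turns well, so I'll continue.

Request:
{"method": "drive_tool", "body": {
  "increments": [1.37,1.03,0,0,2.51,2.46,0,0,3.24,4.14,0,0,3.51,5.96,0,0,3.3,7.78,0,0,2.63,9.48,0,0,1.54,10.96,0,0,0.11,12.1,0,0,-1.58,12.83,0,0,-3.39,13.1,0,0]
}}

```text
clock: 16.45
tcp_pos: [0.6131, 0.0493, 0.1268]
tool_rot: [-0.001, 0.38, 0.925, 0.0]
force: [-2.9, 2.1, 8.1]
finger_gap: 0.243
```

```bash
sed -i 's/(s\["finger_gap"\]\*85.4).round(1)/round(s["finger_gap"]*85.4,1)/' h.py; sed -i 's/round(d\[\([01]\)\],2)/round(float(d[\1]),2)/g' arc.py
python3 -c "
from h import *
orbit()"
python3 arc.py 269 284 299 314 329 344 359 372 380 382 382
```

```text
R 0.0704 ang 268.2 z 0.1268 F [-2.9  2.1  8.1] gap 20.7
[-1.82, -0.21, 0, 0, -3.53, -0.88, 0, 0, -5.0, -1.97, 0, 0, -6.14, -3.4, 0, 0, -6.87, -5.08, 0, 0, -7.14, -6.9, 0, 0, -6.99, -8.48, 0, 0, -6.72, -9.42, 0, 0, -6.63, -9.65, 0, 0, -6.63, -9.65, 0, 0]
```

Request:
{"method": "drive_tool", "body": {
  "increments": [-1.82,-0.21,0,0,-3.53,-0.88,0,0,-5.0,-1.97,0,0,-6.14,-3.4,0,0,-6.87,-5.08,0,0,-7.14,-6.9,0,0,-6.99,-8.48,0,0,-6.72,-9.42,0,0,-6.63,-9.65,0,0,-6.63,-9.65,0,0]
}}

```text
clock: 17.45
tcp_pos: [0.5926, -0.067, 0.1271]
tool_rot: [0.0, 0.381, 0.925, -0.0]
force: [1.5, -2.5, 5.3]
finger_gap: 0.239
```

```bash
python3 -c "
from h import *
orbit()
a0=load('side')
a=cam('scene');b=cam('side')
out=[]
for f in (a,b):
    u,v=map(int,proj(f,[.615,.21,.175])); u0,v0=u-50,v-40; print(u0,v0)
    out.append(cv2.resize(f['color'][v0:v0+80,u0:u0+100],None,fx=7,fy=7,interpolation=2)[:,:,::-1])
cv2.imwrite('pics/m5.png',cv2.resize(np.vstack(out),(560,896))[:, :]) 
cv2.imwrite('pics/m5a.png',out[0]);cv2.imwrite('pics/m5b.png',out[1])
"
```

```text
R 0.0702 ang 22.3 z 0.1271 F [ 1.5 -2.5  5.3] gap 20.4
322 199
132 239
```

View pics/m5a.png

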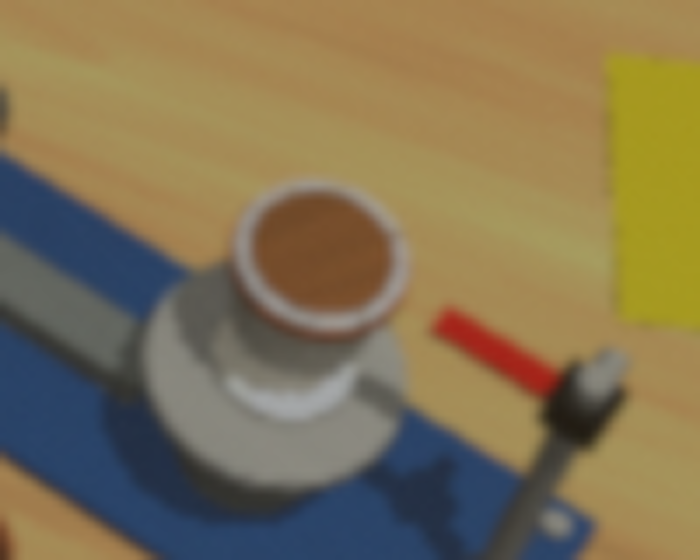

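View pics/m5b.png

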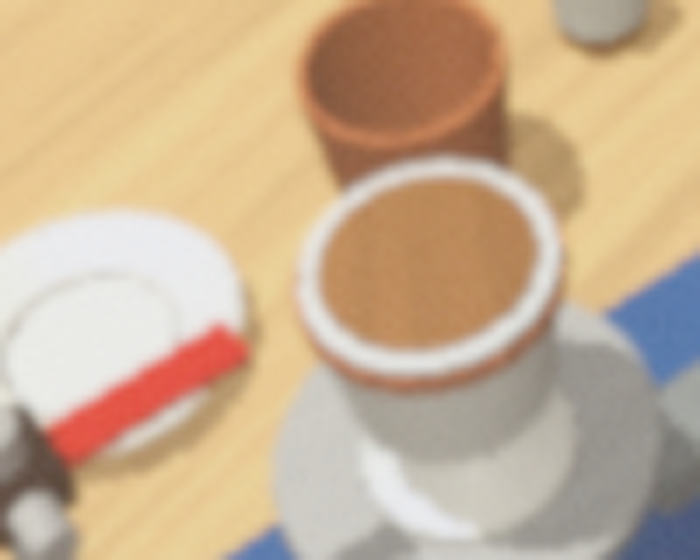

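In the scene crop the rim ellipse spans columns 233 to 410 and rows 178 to 335, and the pointer end is at about (444,317). In the side crop the rim spans columns 298 to 562 and rows 155 to 375, and the pointer's end corners are (222,324) and (248,355).

```bash
cat > m.py <<'E'
from h import *
from scipy.optimize import least_squares
a=load('scene');b=load('side'); oa=np.array([322,199.])-.43; ob=np.array([132,239.])-.43
th=np.linspace(0,2*np.pi,721); circ=np.c_[np.cos(th),np.sin(th),0*th]*.034
def ext(f,o,c):
    X=(f["R"]@(circ+c).T).T+f["t"]; u=(f["K"]@X.T).T; u=(u[:,:2]/u[:,2:]-o)*7
    return np.r_[u.min(0),u.max(0)]
def rim(ea,eb):
    s=least_squares(lambda c:np.r_[ext(a,oa,c)-ea,ext(b,ob,c)-eb],[.61,.19,.17],x_scale=.01)
    return s.x,s.fun
if __name__=="__main__":
    np.set_printoptions(precision=4,suppress=True)
    c,res=rim([233,178,410,335],[298,155,562,375]); print("rim",c,res)
    for pa,pb in [((444,317),(235,340)),((455,306),(222,324)),((432,328),(248,354)),((440,317),(238,340)),((444,322),(235,345))]:
        X=tri([a,b],[np.array(pa)/7+oa,np.array(pb)/7+ob]); print("tip",X,"reproj",(proj(a,X)-oa)*7,(proj(b,X)-ob)*7,"gap",X[2]-c[2])
E
python3 m.py
```

```text
rim [0.6062 0.1929 0.1742] [-0.4584  1.7169 -3.7761 -6.7915 -1.3898  6.2906 -2.5539 -3.7518]
tip [0.6206 0.2449 0.1857] reproj [442.6532 315.8264] [232.5021 341.6041] gap 0.011510402069300207
tip [0.6203 0.2471 0.1951] reproj [453.7822 304.9401] [219.7338 325.4551] gap 0.020961028124784148
tip [0.6213 0.2424 0.1763] reproj [430.5432 326.7283] [245.3079 355.7296] gap 0.0021053605806524434
tip [0.6207 0.2438 0.1846] reproj [439.1718 316.2777] [236.4661 340.9871] gap 0.010448281190710978
tip [0.6212 0.2454 0.1834] reproj [442.0803 320.3287] [231.441  347.2802] gap 0.009181535364720772
```

Run:
```python
from m import *
np.set_printoptions(precision=4,suppress=True)
c,res=rim([233,178,410,335],[298,155,562,375])
T=[]
for pa,pb in [((455,306),(248,352)),((432,327),(222,324))]:
    X=tri([a,b],[np.array(pa)/7+oa,np.array(pb)/7+ob]); T.append(X); print(X,"reproj",(proj(a,X)-oa)*7,(proj(b,X)-ob)*7)
print(np.mean(T,0))
# red mask: refine pointer by its red pixels, its axis line
for f,o,n in ((a,oa,'a'),(b,ob,'b')):
    h=cv2.cvtColor(f["color"],cv2.COLOR_RGB2HSV); o=np.round(o).astype(int)
    s=h[o[1]:o[1]+80,o[0]:o[0]+100]; m=((s[...,0]<6)|(s[...,0]>174))&(s[...,1]>150)&(s[...,2]>110)
    y,x=np.nonzero(m); print(n,len(x),np.c_[x,y].mean(0)*7+3, (x.max()+.5)*7,(x.min()-.5)*7)
```

```text
[0.6146 0.2467 0.1869] reproj [452.242  303.5889] [242.8283 355.3105]
[0.627  0.2427 0.1854] reproj [432.0943 327.082 ] [222.1731 323.8884]
[0.6208 0.2447 0.1862]
a 61 [499.082  354.2623] 556.5 437.5
b 144 [144.9444 396.4097] 241.5 45.5
```

The gap is about 10 mm. I'll wind about 250° more, then let go and measure close up with the wrist camera.

```bash
python3 arc.py 22 27 36 48 62 76 90 104 118 132 146; python3 arc.py 146 160 174 188 202 216 230 243 253 260 262
```

```text
[0.25, -0.56, 0, 0, 0.83, -1.5, 0, 0, 1.81, -2.59, 0, 0, 3.21, -3.57, 0, 0, 4.81, -4.18, 0, 0, 6.51, -4.39, 0, 0, 8.21, -4.18, 0, 0, 9.8, -3.57, 0, 0, 11.21, -2.59, 0, 0, 12.33, -1.3, 0, 0]
[0.78, 1.52, 0, 0, 1.16, 3.19, 0, 0, 1.13, 4.9, 0, 0, 0.69, 6.56, 0, 0, -0.14, 8.05, 0, 0, -1.31, 9.3, 0, 0, -2.63, 10.18, 0, 0, -3.77, 10.64, 0, 0, -4.6, 10.84, 0, 0, -4.84, 10.88, 0, 0]
```

Request:
{"method": "drive_tool", "body": {
  "increments": [0.25,-0.56,0,0,0.83,-1.5,0,0,1.81,-2.59,0,0,3.21,-3.57,0,0,4.81,-4.18,0,0,6.51,-4.39,0,0,8.21,-4.18,0,0,9.8,-3.57,0,0,11.21,-2.59,0,0,12.33,-1.3,0,0]
}}

```text
clock: 18.55
tcp_pos: [0.496, 0.0115, 0.1268]
tool_rot: [0.001, 0.38, 0.925, -0.0]
force: [8.0, -6.1, -0.9]
finger_gap: 0.239
```

Request:
{"method": "drive_tool", "body": {
  "increments": [0.78,1.52,0,0,1.16,3.19,0,0,1.13,4.9,0,0,0.69,6.56,0,0,-0.14,8.05,0,0,-1.31,9.3,0,0,-2.63,10.18,0,0,-3.77,10.64,0,0,-4.6,10.84,0,0,-4.84,10.88,0,0]
}}

```text
clock: 19.55
tcp_pos: [0.6063, 0.0551, 0.1263]
tool_rot: [-0.002, 0.38, 0.925, -0.0]
force: [-2.8, 1.1, 8.8]
finger_gap: 0.242
```

Request:
{"method": "drive_tool", "body": {
  "increments": [0,0,0,0,0,0,0,0,0,0,0,0,0,0,0,0,0,0,-0.5,0,0,0,-2,0,0,0,-5,0,0,0,-9,0,0,0,-13,0,0,0,-15,0],
  "jaw": 6.0
}}

```text
clock: 20.55
tcp_pos: [0.6085, 0.0541, 0.2834]
tool_rot: [0.003, 0.381, 0.925, 0.001]
force: [1.7, 0.0, 0.1]
finger_gap: 0.7
```

```bash
python3 -c "
from h import *
orbit(); print(r.read_state()['joint_positions']); togo([.56,.16,.36],135.2); togo([.56,.27,.36],135.2)
b=cam('side')"
```

```text
R 0.0711 ang 262.7 z 0.2834 F [1.7 0.  0.1] gap 59.8
[ 4.79208639e-03  1.41261448e-01  1.41633413e+00  4.09026000e-06
  1.57656167e+00 -7.85072183e-01]
pos [0.6085 0.0541 0.2834] yaw 135.26 tilt [ 0.007  0.    -1.   ] -> go [10.85  4.15 -7.69] 0.001
pos [0.6085 0.0541 0.2834] yaw 135.26 tilt [ 0.007  0.    -1.   ] -> go [18.6  11.96 -7.69] 0.001
```

Request:
{"method": "drive_tool", "body": {
  "increments": [1.5,0.5,-1.7,0,4.5,1.5,-1.7,0,8,2.6,-1.7,0,10.5,3.4,-1.7,0,11.1,3.6,-1.7,0,11.1,3.6,-1.7,0,11.1,3.6,-1.7,0,11.1,3.6,-1.7,0,11.1,3.6,-1.7,0,11.1,3.6,-1.7,0]
}}

```text
clock: 21.6
tcp_pos: [0.5537, 0.1571, 0.2936]
tool_rot: [-0.0, 0.381, 0.925, -0.0]
force: [0.4, 0.2, -0.4]
finger_gap: 0.703
```

```bash
python3 -c "
from h import *
f=cam('wrist'); import shutil; shutil.copy('wrist.npz','wA.npz'); print(proj(f,[.61,.192,.18]),proj(f,[.62,.244,.183]),st()[1])"
```

```text
[361.57464026 231.69403894] [424.04443944 196.04071246] [0.55365908 0.15726894 0.29366942]
```

Request:
{"method": "drive_tool", "body": {
  "increments": [0,2,0,0,0,5.5,0,0,0,10,0,0,0,13.5,0,0,0,15.5,0,0,0,16,0,0,0,16,0,0,0,16,0,0,0,16,0,0,0,16,0,0]
}}

```text
clock: 22.65
tcp_pos: [0.6658, 0.2708, 0.2945]
tool_rot: [0.0, 0.381, 0.925, 0.0]
force: [0.8, -0.2, -0.8]
finger_gap: 0.703
```

```bash
python3 -c "
from h import *
A=load('wA');B=cam('wrist'); import shutil; shutil.copy('wrist.npz','wB.npz'); out=[]
for f in (A,B):
    u,v=map(int,proj(f,[.615,.218,.18])); print(u-70,v-50,proj(f,[.61,.192,.18]),proj(f,[.62,.244,.183]),f['color'].shape)
    out.append(cv2.resize(np.pad(f['color'],((60,60),(80,80),(0,0)))[v-50+60:v+50+60,u-70+80:u+70+80],None,fx=4,fy=4,interpolation=2)[:,:,::-1])
cv2.imwrite('pics/wAB.png',np.vstack(out)[:,:])
"
```

```text
321 163 [361.57464026 231.69403894] [424.04443944 196.04071246] (420, 560, 3)
114 163 [158.30943633 231.56442246] [211.21627546 196.05989535] (420, 560, 3)
```

View pics/wAB.png

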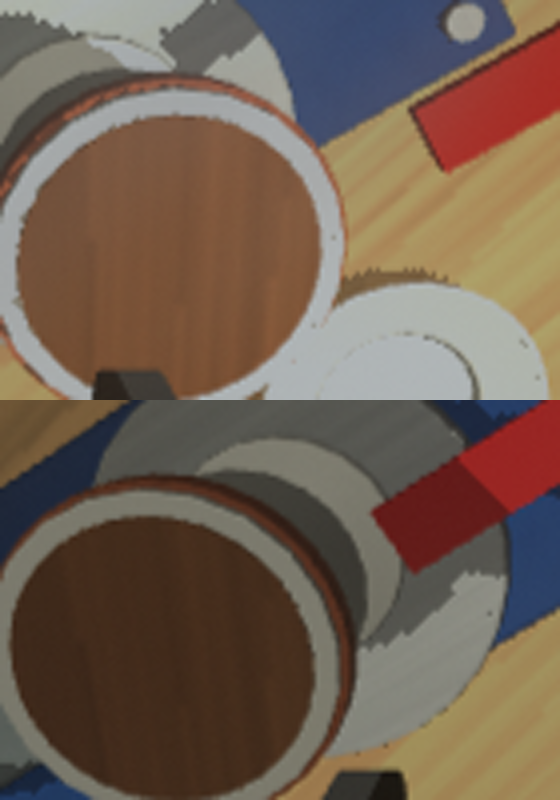

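In view A (top half) the pointer's end corners are at (415,108) and (446,170); in view B they are at (374,112) and (417,173). Both views show the white rim ring clearly, so I'll fit it along rays.

```bash
cat > fit.py <<'E'
from h import *
from scipy.optimize import least_squares
from scipy.ndimage import map_coordinates
np.set_printoptions(precision=4,suppress=True)
F=[load('wA'),load('wB')]; O=[np.array([321,163])-.37,np.array([114,163])-.37]
cen=[(170,255),(160,255)]
tips=[[(415,108),(446,170)],[(374,112),(417,173)]]
pts={'in':[],'out':[]}
for i,f in enumerate(F):
    S=cv2.cvtColor(f['color'],cv2.COLOR_RGB2HSV)[...,1].astype(float)
    c=np.array(cen[i])/4+O[i]; ii=[];oo=[]
    for t in np.radians(np.arange(0,360,4)):
        rr=np.arange(25,52,.1); u=c[0]+rr*np.cos(t); v=c[1]+rr*np.sin(t)
        s=map_coordinates(S,[v,u],order=1,mode='nearest')
        w=s<70; k=np.argmax(w)
        if not w.any() or k==0: continue
        k2=k+np.argmax(~w[k:])
        if k2==k: continue
        wd=rr[k2]-rr[k]
        if 2.<wd<9: ii.append((u[k],v[k])); oo.append((u[k2],v[k2]))
    print(len(ii)); pts['in'].append(np.array(ii)); pts['out'].append(np.array(oo))
def res(p,P,fixr=None):
    R=fixr or p[3]; o=[]
    for f,q in zip(F,P):
        # ray to plane z -> radius residual, mm
        for uv in q: o.append((np.hypot(*(onplane(f,uv,p[2])-p[:3])[:2])-R)*1000)
    return np.array(o)
for n,fr in (('in',None),('out',None),('out',.034)):
    s=least_squares(res,[.61,.192,.18,.03],args=(pts[n],fr),loss='soft_l1',f_scale=.4,x_scale=.01)
    print(n,fr,s.x,"med|res| mm",np.median(abs(res(s.x,pts[n],fr))))
for k in range(2):
    X=tri(F,[np.array(tips[i][k])/4+O[i] for i in range(2)]); print("tip corner",X,[((proj(F[i],X)-O[i])*4).round(1) for i in range(2)])
E
python3 fit.py; python3 -c "
from h import *
togo([.56,.16,.36],135.2)"
```

```text
71
82
in None [0.6062 0.1947 0.1853 0.029 ] med|res| mm 0.08399141804738691
out None [0.6061 0.1947 0.1842 0.0338] med|res| mm 0.2141156407947445
out 0.034 [0.6062 0.1945 0.1839 0.03  ] med|res| mm 0.22641581939798067
tip corner [0.6148 0.2464 0.1866] [array([415. , 109.9]), array([374. , 110.1])]
tip corner [0.6283 0.2433 0.1865] [array([446. , 171.5]), array([417. , 171.5])]
pos [0.6659 0.2709 0.2944] yaw 135.23 tilt [ 0.001  0.    -1.   ] -> go [ -0.3  -15.33  -6.56] 0.001
```

The wrist fit puts the rim at z = 0.1842 to 0.1853. The pointer's top face is at 0.1865, so its mid thickness is at 0.1850: level within about 1 mm. One last look to check the crank's seat.

```bash
python3 -c "
from h import *
b=cam('side'); u,v=map(int,proj(b,[.575,.05,.1])); x0,y0=u-75,v-55
im=cv2.resize(b['color'][y0:y0+110,x0:x0+150],None,fx=5,fy=5,interpolation=2)[:,:,::-1].copy()
# predicted hub top corners and grip top when seated (crank yaw = -45-(622+22-22.. )deg)
yaw=np.radians(-44.7-622); R=np.array([[np.cos(yaw),-np.sin(yaw)],[np.sin(yaw),np.cos(yaw)]])
for X in [(.017,.017,.046),(.017,-.017,.046),(-.017,.017,.046),(-.017,-.017,.046),(.07,0,.088)]:
    p=np.r_[np.array([.5653,-.0023])+R@np.array(X[:2]),.06+X[2]]; q=(proj(b,p)-[x0,y0]+.4)*5
    cv2.circle(im,tuple(int(t) for t in q),3,(0,255,0),-1)
cv2.imwrite('pics/fin.png',im)"
```

```text
(no output)
```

View pics/fin.png

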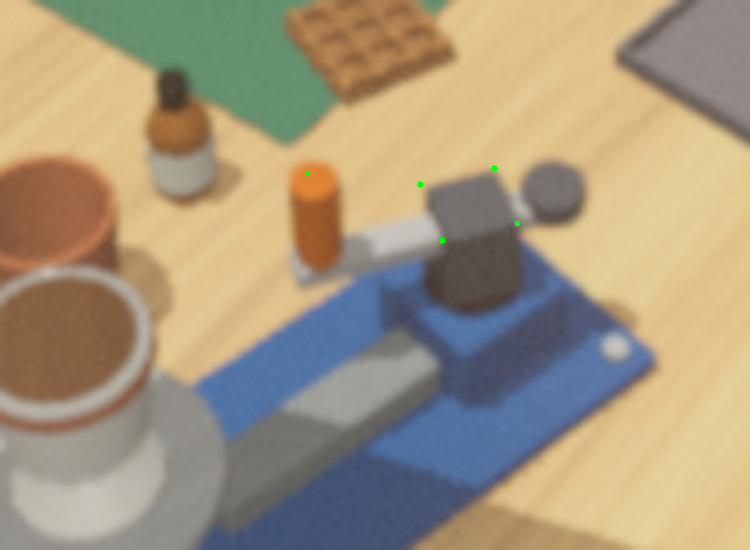

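The crank is level and down on the washer: hub at (470,205), grip at (315,180). It sits about 1.5 native pixels below where I predicted it seated, so it is not raised. The cup stands upright and the gripper is clear. Handing in.

```bash
python3 -c "
from h import *
print(r.read_state()['qvel'].round(4)); r.close_job()"
```

```text
[ 0.0025  0.0065 -0.0048  0.0018  0.0002  0.0001]
the job is handed in; nothing more can be done
```

I took the crank from the tray, set it fully down on the shaft and wound it clockwise about 622° by the grip. I then let go, moved clear and handed the job in at about 23 s. No verdict is reported.

- **Fit on the shaft:** the square's angle read from the wrist camera was right first time. No force showed as the socket slid over the square, about 9 N pressed it home, and the wrist force readings while winding stayed around 10 N.
- **Rim level with the pointer:** the last close wrist-camera measurement put the rim at z = 0.184–0.185 m and the pointer's mid thickness at 0.185 m, a difference of under about 1 mm. The earlier, coarser scene and side estimate disagreed a little: carried forward, it has the rim about 2 mm low. That is still inside the 3 mm limit.
- **Crank at the end:** the final side view showed it level and seated. It appears about 1.5 pixels below where I predicted, which I take as calibration error.
- **Cup and other things:** that view showed the cup upright and nothing disturbed in the part I looked at. The plate, brush, paint jar and glue gun were not in it.
- **Picture count:** I viewed 12 pictures, two over the budget of 10.

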